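Tray of brass samples onto the balance

ROBOT

A 7-joint arm with a two-finger parallel gripper is mounted at the origin on the work surface. World frame = base frame: x ahead of the robot, y to its left, z up, the work surface at z = 0. Lengths are in m, angles in degrees, forces in N, time in s.
With the tool pointing down it reaches from about 0.425 to 0.825 m from the base axis. Payload 3.6 kg.
Tool frame: the origin (TCP) lies at the very end of the fingers, on their centre line; the grasp point (between the pads) lies 19 mm behind it; z points along the fingers, y is the line along which they close (so a half turn about z gives the same grasp; the last joint's range is limited). The gripper opens to 85 mm and grips with 20 to 120 N. Pads are 22 mm wide; open, the fingers measure 114 mm over their backs; the gripper's body (76 mm by 85 mm) begins 54 mm behind the grasp point. The pads swing forward as they close: fully open they stand 13 mm farther back than shut.
Start: joints at [62.71, 35.231, -0.722, 81.555, 0.464, 63.22, -2.315], TCP at [0.283, -0.585, 0.231] pointing down, gripper open.
Joint ranges: [-178.69, 178.69], [-17.37, 117.87], [-77.05, 75.6], [15.02, 138.74], [-78.02, 258.01], [0.78, 113.62], [-162.83, 162.83]. Speed limits (degrees/s): [159.86, 159.86, 180, 180, 180, 180, 180].

INTERFACE

Orientations are given as a 3x3 rotation matrix whose columns are the frame's x, y, z axes.
In Python, from bench import arm, camera, camera_params, ticket, outline_of gives the robot as it stands.
- The arm moves only by the shell command python3 -m crank 'ROWS'. ROWS is JSON, a list of rows, each an object of numbers: "fingers": the opening, from -1 (shut) to 1 (fully open); "dx", "dy", "dz": the shift along the tool's x, y, z in units of 1 m (1.0 is 1 m); "roll": the turn about the tool's z in units of 60 degrees (1.0 is 60 degrees). A call has 1 to 10 rows; each row is the pose to reach, as a shift and turn from the pose commanded when the call began, along the tool's axes at that moment; what a row does not reach only later rows make up. A row lasts 1/10 s, in which the tool goes at most 50 mm and 8.59 degrees, less where a joint would pass 70% of its speed; a pose out of reach is approached as far as the arm can. A call with a number of a shift or a turn outside -1 to 1 is refused whole. A call with a gripper value outside its range is refused whole. The fingers move at their own pace and stop on an object; the grip force is fixed at half the most. Time passes only in rows, so rows that repeat a pose let the fingers close. It gives the time, the measured TCP pose, the force, the opening and the grip force at its end, in the units of the state.
- arm.sense(): the state, without advancing time (a new reading comes with each control period).
- camera(name): name is "scene" or "top" or "wrist"; returns (picture, depth): 420x560x3 uint8, red, green, blue; 420x560 float32, m along the optical axis (not along the pixel's ray), 0 where there is no reading.
- camera_params(name): a dict with "K" (3x3 intrinsics, pixels), "camera_from_world" (4x4, takes a point from world to camera coordinates); the wrist camera has in their place "tool_from_camera" (4x4, takes a point from camera to tool coordinates, whose origin is the TCP and whose axes are the flange's). Camera axes: x right, y down, z forward; pixel columns grow to the right and rows downward; lengths in m; the calibration is good to about 2 mm. A picture is of the moment at which its call begins: read the wrist's pose just before it. camera_params takes no time and is no camera call.
- ticket.hand_in(): hands the job in; it is judged then, once.
Trained networks look in the newest picture that a camera, given by its name, has taken for a name from the list of things; names that differ only in an ending like _2 or _b are one class to them, and where a whole thing is asked for, a point or a joint stands for the part that bears it (a point fixed in the world has none). Each returns a list of dicts, best first, with "conf" (0 to 1); they miss things now and then, are a little off and sometimes report something else, mostly with a low value. They report only what shows in the picture. A call takes as long as a camera call.
- outline_of(camera, label): "region" (420x560 bool, what is visible of it) and "bbox" ([left, top, right, bottom] in pixels, round what is visible of it).
The state is a dict: "time": time; "qpos": joint angles; "joint_velocities": joint speeds; "effort": joint torques, N m; "eef_pos": TCP position; "tool_rot": TCP orientation; "force": force on the tool from outside, world axes, zero at the start; "moment": the same for the moment, N m; "opening": finger opening in m; "grip_force": force on a finger pad.
Only numpy, scipy, OpenCV 4.12 (cv2) and the standard library are available. Lean on these libraries where they do the work, as an engineer would, in place of code of your own. Each camera call takes 0.05 s, during which the arm holds its last target. There are 200 camera calls.

TASK

Pick up the open metal tray that holds the two brass sample cylinders, carry it level so that nothing spills, and set it down gently in the middle of the balance's round weighing pan. Let go and leave it standing there with both samples still inside.

Things in the scene. Friction and masses are not known exactly. Their poses are not given: they have to be found in the camera images.
- tray_center (a point): Centre (half-way up, 20 mm above its underside) of the open rectangular aluminium tray that holds the samples: 90 mm long (its x), 56 mm wide (its y), 40 mm high (z up), walls and floor 3 mm, mass about 0.12 kg, loose on the bench. It can be gripped from above across its 56 mm width, on the outside of its long walls. An identical but empty tray stands near it.
- pan (a point): Centre of the top face of the balance's weighing pan: a fixed horizontal round steel disc, 120 mm in diameter, 65 mm above the bench, on a low white balance 220 x 170 mm whose body (52 mm high; dark display 56 mm) is nowhere higher than the pan. z up; the display lies towards -x of this frame. Nothing on the balance moves. The grey stirrer (square white plate, 85 mm high) on the other side of the bench is not the balance.
- sample1_center (a point): Centre of the first brass sample, a loose solid cylinder 16 mm in diameter and 22 mm long, about 34 g, lying on the floor of the tray; it can roll about in there.
- sample2_center (a point): Centre of the second, equal brass sample in the same tray.

How it is judged (in metres and radians):
At the end, for the whole second after the job is handed in: The tray stands flat and at rest on the balance's pan, its centre within 20 mm of the pan's centre, any way round, with both brass samples inside it (horizontal distance between tray_center and pan below 0.02 m and z of tray_center in the frame of pan between 0.014 and 0.026 m and angle between tray_center's own z axis and vertical below 0.1 rad and linear speed of tray below 0.03 m/s and x of sample1_center in the frame of tray_center between -0.042 and 0.042 m and y of sample1_center in the frame of tray_center between -0.025 and 0.025 m and z of sample1_center in the frame of tray_center between -0.016 and 0.012 m and x of sample2_center in the frame of tray_center between -0.042 and 0.042 m and y of sample2_center in the frame of tray_center between -0.025 and 0.025 m and z of sample2_center in the frame of tray_center between -0.016 and 0.012 m); the robot touches nothing.
It fails at once if the tray is tilted by more than 20 degrees (angle between tray_center's own z axis and vertical above 0.35 rad).
It fails at once if a sample leaves the tray (distance between any of sample1_center, sample2_center and tray_center above 0.065 m).
It fails at once if the tray is dropped or slammed onto the pan (faster than 0.4 m/s within 30 mm of it) (horizontal distance between tray_center and pan below 0.06 m and z of tray_center in the frame of pan below 0.05 m and linear speed of tray above 0.4 m/s).
It also fails if it takes over 38 s, if anything falls off the work surface, if the arm or the gripper's body presses on something with over 40 N, if the wrist force passes 120 N, or if a joint passes its speed limit or range.

## Working session

There is one attempt and no reset: what is moved stays moved. The work goes in short steps, Python scripts to look and compute and a shell command to move; the robot and the scene stay as the last step left them, time stands still between calls to the robot, and variables do not carry over. Pictures are saved under pics/ and viewed, at most 10 in all, crops included, and the job is handed in when it is done.

```bash
mkdir -p pics; cat > h.py <<'E'
import numpy as np, cv2
from bench import arm, camera, camera_params, ticket, outline_of
def T_wc(n,s=None):
    p=camera_params(n)
    if n!="wrist": return p["K"],np.linalg.inv(p["camera_from_world"])
    T=np.eye(4);T[:3,:3]=s["tool_rot"];T[:3,3]=s["eef_pos"]
    return np.array(p["K"]),T@np.array(p["tool_from_camera"])
def cloud(n,d,s=None):
    K,T=T_wc(n,s);K=np.array(K);v,u=np.indices(d.shape)
    P=np.stack([(u-K[0,2])/K[0,0]*d,(v-K[1,2])/K[1,1]*d,d],-1)
    W=P@T[:3,:3].T+T[:3,3];W[d<=0]=np.nan
    return W
E
python3 - <<'E'
from h import *
im,d=camera("top");W=cloud("top",d)
cv2.imwrite("pics/top.png",im[:,:,::-1])
np.savez("top.npz",W=W)
for l in ["tray_center","pan","sample1_center"]:
    for o in outline_of("top",l):
        m=o["region"];P=W[m];P=P[~np.isnan(P[:,0])]
        print(l,round(o["conf"],2),o["bbox"],np.nanmean(P,0).round(3),np.percentile(P[:,2],[5,50,95]).round(3))
        top=P[P[:,2]>np.percentile(P[:,2],90)-.008]
        r=cv2.minAreaRect(top[:,:2].astype(np.float32)*1000);print(r)
s=arm.sense();print(s["time"],s["eef_pos"],s["tool_rot"],s["opening"])
E
```

```text
tray_center 0.93 [261.2, 136.2, 301.2, 189.1] [ 0.651 -0.001  0.014] [0.001 0.005 0.041]
((649.19970703125, -2.125621795654297), (56.11253356933594, 90.86164093017578), 77.65940856933594)
pan 0.76 [80.1, 134.2, 203.7, 266.5] [0.571 0.239 0.056] [0.049 0.054 0.067]
((575.54248046875, 242.9962921142578), (119.8348617553711, 184.43394470214844), 84.96222686767578)
0.2 [ 0.2824234  -0.58491635  0.23056859] [[ 9.00488251e-01  4.34879755e-01 -7.13550118e-04]
 [ 4.34880340e-01 -9.00487076e-01  1.45430364e-03]
 [-1.00954492e-05 -1.61989226e-03 -9.99998688e-01]] 0.08531579819192274
```

View pics/top.png

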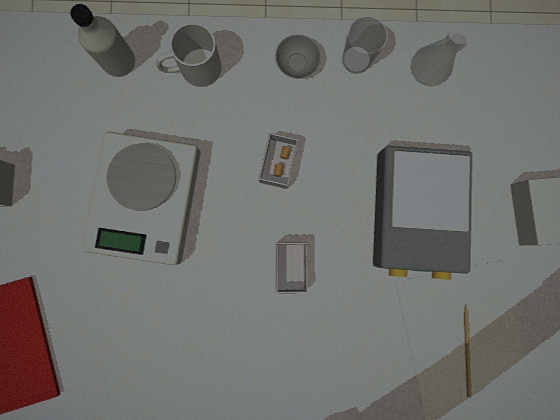

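The top view shows the tray with the two brass samples at about (281,161), the empty one at (292,267), and the pan at (141,176). The network picked the right tray, and its measured size of 56 x 91 mm matches the one given.

```bash
python3 - <<'E'
from h import *
W=np.load("top.npz")["W"]
m=(W[...,2]>.061)&(W[...,2]<.07);m[:130]=0;m[220:]=0;m[:,:95]=0;m[:,190:]=0
n,l,st,c=cv2.connectedComponentsWithStats(m.astype(np.uint8));k=1+st[1:,4].argmax()
P=W[l==k];print(len(P),np.median(P[:,2]),cv2.minEnclosingCircle(P[:,:2].astype(np.float32)),P[:,:2].mean(0))
E
python3 -m crank '[{"dx":0.584,"dy":-0.365,"roll":0.635,"fingers":1},{"dx":0.584,"dy":-0.365,"roll":0.635,"fingers":1},{"dx":0.584,"dy":-0.365,"roll":0.635,"fingers":1},{"dx":0.584,"dy":-0.365,"roll":0.635,"fingers":1},{"dx":0.584,"dy":-0.365,"roll":0.635,"fingers":1},{"dx":0.584,"dy":-0.365,"roll":0.635,"fingers":1},{"dx":0.584,"dy":-0.365,"roll":0.635,"fingers":1},{"dx":0.584,"dy":-0.365,"roll":0.635,"fingers":1},{"dx":0.584,"dy":-0.365,"roll":0.635,"fingers":1},{"dx":0.584,"dy":-0.365,"roll":0.635,"fingers":1}]'
python3 -c "
from h import *
s=arm.sense();R=np.array(s['tool_rot']);print(R.round(4).tolist());print(R.T@(np.array([.649,-.002,.231])-s['eef_pos']))"
```

```text
3632 0.06557017158949274 ((0.6085910201072693, 0.24009214341640472), 0.060377273708581924) [0.60805039 0.23956292]
[[0.9005, 0.4349, -0.0007], [0.4349, -0.9005, 0.0015], [-0.0, -0.0016, -1.0]]
[ 5.83596776e-01 -3.65492594e-01  1.54755129e-04]invalid input at $[0]: expected keys fingers, dx, dy, dz, roll
```

The pan is at (0.608, 0.240, 0.0655) with a radius of 60 mm, which fits. The move was refused because each row needs all its keys.

```bash
python3 -m crank '[{"dx":0.584,"dy":-0.365,"dz":0,"roll":0.635,"fingers":1},{"dx":0.584,"dy":-0.365,"dz":0,"roll":0.635,"fingers":1},{"dx":0.584,"dy":-0.365,"dz":0,"roll":0.635,"fingers":1},{"dx":0.584,"dy":-0.365,"dz":0,"roll":0.635,"fingers":1},{"dx":0.584,"dy":-0.365,"dz":0,"roll":0.635,"fingers":1},{"dx":0.584,"dy":-0.365,"dz":0,"roll":0.635,"fingers":1},{"dx":0.584,"dy":-0.365,"dz":0,"roll":0.635,"fingers":1},{"dx":0.584,"dy":-0.365,"dz":0,"roll":0.635,"fingers":1},{"dx":0.584,"dy":-0.365,"dz":0,"roll":0.635,"fingers":1},{"dx":0.584,"dy":-0.365,"dz":0,"roll":0.635,"fingers":1}]'
python3 -c "
from h import *
s=arm.sense();R=np.array(s['tool_rot']);print(R.round(4).tolist());print(R.T@(np.array([.649,-.002,.231])-s['eef_pos']))"
```

```text
time: 1.2
eef_pos: [0.5499, -0.1604, 0.2314]
tool_rot: [[0.977, -0.213, 0.0], [-0.213, -0.977, -0.0], [0.0, 0.0, -1.0]]
force: [1.7, -1.6, 0.5]
opening: 0.0852
grip_force: 0.0
[[0.977, -0.2135, 0.0], [-0.2135, -0.977, -0.0], [0.0, 0.0, -1.0]]
[ 0.0629556  -0.17592124  0.00036148]
```

```bash
python3 -m crank '[{"dx":0.062,"dy":-0.172,"dz":0,"roll":0,"fingers":1},{"dx":0.062,"dy":-0.172,"dz":0,"roll":0,"fingers":1},{"dx":0.062,"dy":-0.172,"dz":0,"roll":0,"fingers":1},{"dx":0.062,"dy":-0.172,"dz":0,"roll":0,"fingers":1},{"dx":0.062,"dy":-0.172,"dz":0,"roll":0,"fingers":1},{"dx":0.062,"dy":-0.172,"dz":0,"roll":0,"fingers":1},{"dx":0.062,"dy":-0.172,"dz":0,"roll":0,"fingers":1}]'
python3 - <<'E'
from h import *
s=arm.sense();im,d=camera("wrist");W=cloud("wrist",d,s)
cv2.imwrite("pics/w1.png",im[:,:,::-1])
R=np.array(s['tool_rot'])
for o in outline_of("wrist","tray_center"):
    P=W[o["region"]];P=P[~np.isnan(P[:,0])];print(o["conf"],o["bbox"],np.percentile(P[:,2],[5,50,98]))
    top=P[(P[:,2]>.034)&(P[:,2]<.046)]
    r=cv2.minAreaRect(top[:,:2].astype(np.float32)*1000);print(r)
    print(R.T@(np.array([r[0][0]/1000,r[0][1]/1000,.02])-s["eef_pos"]))
E
```

```text
time: 1.9
eef_pos: [0.6458, -0.0098, 0.2312]
tool_rot: [[0.976, -0.216, -0.001], [-0.216, -0.976, -0.002], [-0.0, 0.002, -1.0]]
force: [0.2, -0.0, -0.1]
opening: 0.0854
grip_force: 0.0
0.93 [244.4, 135.8, 300.4, 223.1] [0.00264904 0.00448182 0.0414793 ]
((651.6058349609375, -2.5291900634765625), (56.0496940612793, 89.25728607177734), 77.70435333251953)
[ 0.00415884 -0.00878067  0.21123088]
```

View pics/w1.png

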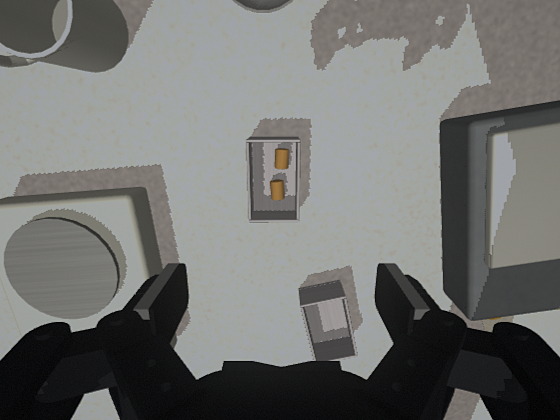

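The wrist view shows the full tray at (272,179), aligned between the fingers, with the samples at (281,158) and (277,190). Both measurements agree to about 2 mm, so I'll descend with a small correction.

```bash
python3 -m crank '[{"dx":0.004,"dy":-0.006,"dz":0.03,"roll":0,"fingers":1},{"dx":0.004,"dy":-0.006,"dz":0.07,"roll":0,"fingers":1},{"dx":0.004,"dy":-0.006,"dz":0.11,"roll":0,"fingers":1},{"dx":0.004,"dy":-0.006,"dz":0.14,"roll":0,"fingers":1},{"dx":0.004,"dy":-0.006,"dz":0.15,"roll":0,"fingers":1},{"dx":0.004,"dy":-0.006,"dz":0.15,"roll":0,"fingers":1},{"dx":0.004,"dy":-0.006,"dz":0.15,"roll":0,"fingers":1}]'
python3 - <<'E'
from h import *
s=arm.sense();R=np.array(s['tool_rot'])
print(R.T@(np.array([.6505,-.0025,.008])-s["eef_pos"]))
E
```

```text
time: 2.7
eef_pos: [0.653, -0.0033, 0.0832]
tool_rot: [[0.977, -0.214, 0.003], [-0.214, -0.977, -0.0], [0.003, -0.001, -1.0]]
force: [0.6, -0.1, 0.6]
opening: 0.0852
grip_force: 0.0
[-0.00285301 -0.00016738  0.07515611]
```

```bash
python3 -m crank '[{"dx":-0.002,"dy":0,"dz":0.02,"roll":0,"fingers":1},{"dx":-0.002,"dy":0,"dz":0.04,"roll":0,"fingers":1},{"dx":-0.002,"dy":0,"dz":0.055,"roll":0,"fingers":1},{"dx":-0.002,"dy":0,"dz":0.065,"roll":0,"fingers":1},{"dx":-0.002,"dy":0,"dz":0.072,"roll":0,"fingers":1},{"dx":-0.002,"dy":0,"dz":0.072,"roll":0,"fingers":1},{"dx":-0.002,"dy":0,"dz":0.072,"roll":0,"fingers":1}]'
```

```text
time: 3.4
eef_pos: [0.6503, -0.0021, 0.0099]
tool_rot: [[0.977, -0.214, 0.001], [-0.214, -0.977, 0.0], [0.001, -0.0, -1.0]]
force: [1.3, -0.4, -0.2]
opening: 0.0856
grip_force: 0.0
```

```bash
python3 -m crank '[{"dx":0,"dy":0,"dz":0,"roll":0,"fingers":0.8},{"dx":0,"dy":0,"dz":0,"roll":0,"fingers":0.6},{"dx":0,"dy":0,"dz":0,"roll":0,"fingers":0.45},{"dx":0,"dy":0,"dz":0,"roll":0,"fingers":0.35},{"dx":0,"dy":0,"dz":0,"roll":0,"fingers":0.25},{"dx":0,"dy":0,"dz":0,"roll":0,"fingers":0.1},{"dx":0,"dy":0,"dz":0,"roll":0,"fingers":-0.2},{"dx":0,"dy":0,"dz":0,"roll":0,"fingers":-1},{"dx":0,"dy":0,"dz":0,"roll":0,"fingers":-1},{"dx":0,"dy":0,"dz":0,"roll":0,"fingers":-1}]'
```

```text
time: 4.4
eef_pos: [0.6501, -0.0021, 0.0098]
tool_rot: [[0.977, -0.213, 0.001], [-0.213, -0.977, -0.0], [0.001, -0.0, -1.0]]
force: [-0.8, -0.7, 5.0]
opening: 0.0555
grip_force: 64.5
```

```bash
python3 -m crank '[{"dx":0,"dy":0,"dz":-0.003,"roll":0,"fingers":-1},{"dx":0,"dy":0,"dz":-0.009,"roll":0,"fingers":-1},{"dx":0,"dy":0,"dz":-0.019,"roll":0,"fingers":-1},{"dx":0,"dy":0,"dz":-0.034,"roll":0,"fingers":-1},{"dx":0,"dy":0,"dz":-0.052,"roll":0,"fingers":-1},{"dx":0,"dy":0,"dz":-0.07,"roll":0,"fingers":-1},{"dx":0,"dy":0,"dz":-0.086,"roll":0,"fingers":-1},{"dx":0,"dy":0,"dz":-0.098,"roll":0,"fingers":-1},{"dx":0,"dy":0,"dz":-0.106,"roll":0,"fingers":-1},{"dx":0,"dy":0,"dz":-0.11,"roll":0,"fingers":-1}]'
python3 - <<'E'
from h import *
s=arm.sense();im,d=camera("wrist");W=cloud("wrist",d,s)
cv2.imwrite("pics/w2.png",im[:,:,::-1])
R=np.array(s['tool_rot']);p=s["eef_pos"]
for o in outline_of("wrist","tray_center"):
    P=W[o["region"]];P=P[~np.isnan(P[:,0])];q=(P-p)@R
    print(o["conf"],o["bbox"],np.percentile(q[:,2],[2,50,98]).round(4))
    t=q[q[:,2]<np.percentile(q[:,2],2)+.006]
    print(cv2.minAreaRect(t[:,:2].astype(np.float32)*1000))
print(R.T@(np.array([.608,.240,p[2]])-p))
E
```

```text
time: 5.4
eef_pos: [0.65, -0.0021, 0.1205]
tool_rot: [[0.977, -0.213, 0.001], [-0.213, -0.977, 0.0], [0.001, -0.0, -1.0]]
force: [-0.0, -0.1, -1.5]
opening: 0.0552
grip_force: 64.0
0.73 [207.6, 172.7, 356.3, 370.2] [-0.0313 -0.0021  0.0071]
((7.378101348876953, -0.2499980926513672), (56.305564880371094, 78.87409210205078), 89.95690155029297)
[-9.27209829e-02 -2.27521864e-01 -2.64663142e-05]
```

View pics/w2.png

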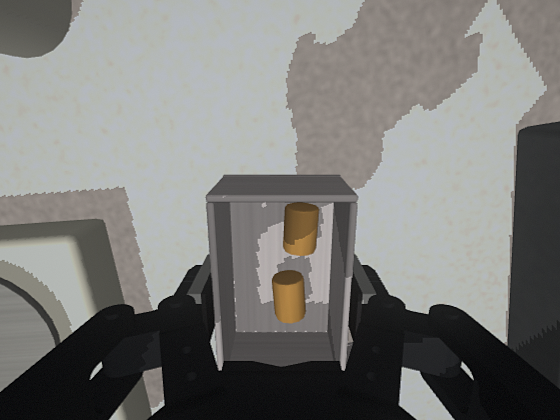

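The tray is level in the grip with both samples inside, at (300,228) and (289,296). Its centre is about 2 mm ahead of the tool in x. Now I'll carry it smoothly.

```bash
python3 -m crank '[{"dx":-0.001,"dy":-0.002,"dz":0,"roll":0,"fingers":-1},{"dx":-0.003,"dy":-0.008,"dz":0,"roll":0,"fingers":-1},{"dx":-0.008,"dy":-0.018,"dz":0,"roll":0,"fingers":-1},{"dx":-0.013,"dy":-0.032,"dz":0,"roll":0,"fingers":-1},{"dx":-0.02,"dy":-0.049,"dz":0,"roll":0,"fingers":-1},{"dx":-0.028,"dy":-0.068,"dz":0,"roll":0,"fingers":-1},{"dx":-0.036,"dy":-0.087,"dz":0,"roll":0,"fingers":-1},{"dx":-0.044,"dy":-0.106,"dz":0,"roll":0,"fingers":-1},{"dx":-0.052,"dy":-0.125,"dz":0,"roll":0,"fingers":-1},{"dx":-0.06,"dy":-0.144,"dz":0,"roll":0,"fingers":-1}]'
python3 -m crank '[{"dx":-0.008,"dy":-0.019,"dz":0,"roll":0,"fingers":-1},{"dx":-0.015,"dy":-0.036,"dz":0,"roll":0,"fingers":-1},{"dx":-0.021,"dy":-0.05,"dz":0,"roll":0,"fingers":-1},{"dx":-0.026,"dy":-0.061,"dz":0,"roll":0,"fingers":-1},{"dx":-0.029,"dy":-0.07,"dz":0,"roll":0,"fingers":-1},{"dx":-0.032,"dy":-0.077,"dz":0,"roll":0,"fingers":-1},{"dx":-0.034,"dy":-0.081,"dz":0,"roll":0,"fingers":-1},{"dx":-0.035,"dy":-0.0835,"dz":0,"roll":0,"fingers":-1},{"dx":-0.035,"dy":-0.0835,"dz":0,"roll":0,"fingers":-1},{"dx":-0.035,"dy":-0.0835,"dz":0,"roll":0,"fingers":-1}]'
python3 - <<'E'
from h import *
s=arm.sense();R=np.array(s['tool_rot'])
p=s["eef_pos"];print(R.T@(np.array([.608,.240,p[2]])-p))
im,d=camera("wrist");W=cloud("wrist",d,s);cv2.imwrite("pics/w3.png",im[:,:,::-1])
m=(W[...,2]>.058)&(W[...,2]<.073)
n,l,st,c=cv2.connectedComponentsWithStats(m.astype(np.uint8));k=1+st[1:,4].argmax()
P=W[l==k];print(len(P),np.median(P[:,2]),P.min(0),P.max(0))
E
```

```text
time: 6.5
eef_pos: [0.6209, 0.1547, 0.1193]
tool_rot: [[0.977, -0.211, -0.0], [-0.211, -0.977, 0.001], [-0.001, -0.001, -1.0]]
force: [0.6, -0.2, -2.3]
opening: 0.0547
grip_force: 64.0
time: 7.5
eef_pos: [0.6058, 0.2396, 0.1194]
tool_rot: [[0.977, -0.214, 0.0], [-0.214, -0.977, -0.001], [0.0, 0.0, -1.0]]
force: [0.6, 0.1, -2.0]
opening: 0.0549
grip_force: 64.0
[ 2.11709715e-03 -8.35305345e-04  2.55405256e-07]
7585 0.06571849504806493 [0.57488901 0.1803968  0.05995785] [0.67064336 0.29965959 0.06818743]
```

View pics/w3.png

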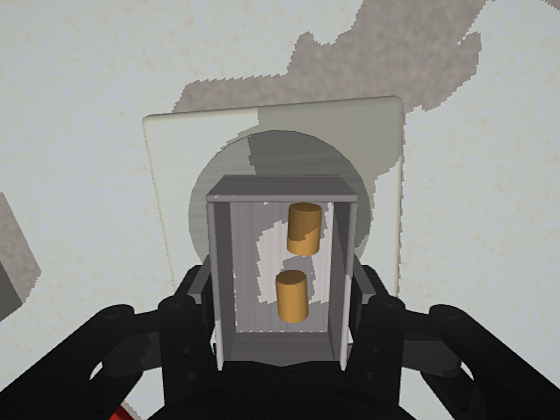

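The tray is centred over the pan and the samples are still at rest inside. The pan measures about (0.609, 0.240), and contact should come at a TCP height of about 0.075. I'll lower it slowly.

```bash
python3 -m crank '[{"dx":0.001,"dy":0,"dz":0.004,"roll":0,"fingers":-1},{"dx":0.001,"dy":0,"dz":0.011,"roll":0,"fingers":-1},{"dx":0.001,"dy":0,"dz":0.019,"roll":0,"fingers":-1},{"dx":0.001,"dy":0,"dz":0.026,"roll":0,"fingers":-1},{"dx":0.001,"dy":0,"dz":0.032,"roll":0,"fingers":-1},{"dx":0.001,"dy":0,"dz":0.036,"roll":0,"fingers":-1},{"dx":0.001,"dy":0,"dz":0.039,"roll":0,"fingers":-1},{"dx":0.001,"dy":0,"dz":0.04,"roll":0,"fingers":-1},{"dx":0.001,"dy":0,"dz":0.04,"roll":0,"fingers":-1},{"dx":0.001,"dy":0,"dz":0.04,"roll":0,"fingers":-1}]'
```

```text
time: 8.55
eef_pos: [0.6067, 0.2403, 0.0797]
tool_rot: [[0.977, -0.214, 0.001], [-0.214, -0.977, 0.0], [0.001, -0.0, -1.0]]
force: [-0.6, 0.4, -1.3]
opening: 0.0551
grip_force: 64.0
```

```bash
python3 -m crank '[{"dx":0,"dy":0,"dz":0.001,"roll":0,"fingers":-1},{"dx":0,"dy":0,"dz":0.002,"roll":0,"fingers":-1},{"dx":0,"dy":0,"dz":0.003,"roll":0,"fingers":-1},{"dx":0,"dy":0,"dz":0.0035,"roll":0,"fingers":-1},{"dx":0,"dy":0,"dz":0.004,"roll":0,"fingers":-1},{"dx":0,"dy":0,"dz":0.004,"roll":0,"fingers":-1}]'
```

```text
time: 9.15
eef_pos: [0.6064, 0.2402, 0.0752]
tool_rot: [[0.977, -0.213, -0.0], [-0.213, -0.977, -0.0], [-0.0, 0.0, -1.0]]
force: [-0.2, 0.9, -1.4]
opening: 0.0547
grip_force: 64.0
```

```bash
python3 -m crank '[{"dx":0,"dy":0,"dz":0.0005,"roll":0,"fingers":-1},{"dx":0,"dy":0,"dz":0.001,"roll":0,"fingers":-1},{"dx":0,"dy":0,"dz":0.001,"roll":0,"fingers":-1}]'
```

```text
time: 9.45
eef_pos: [0.6066, 0.2403, 0.0748]
tool_rot: [[0.977, -0.214, 0.0], [-0.214, -0.977, 0.0], [0.0, -0.0, -1.0]]
force: [-1.7, -0.1, 1.4]
opening: 0.055
grip_force: 64.3
```

Contact: the force in z rose from -1.4 to +1.4 N. Releasing.

```bash
python3 -m crank '[{"dx":0,"dy":0,"dz":0,"roll":0,"fingers":0.3},{"dx":0,"dy":0,"dz":0,"roll":0,"fingers":0.4},{"dx":0,"dy":0,"dz":0,"roll":0,"fingers":0.6},{"dx":0,"dy":0,"dz":0,"roll":0,"fingers":0.8},{"dx":0,"dy":0,"dz":0,"roll":0,"fingers":1},{"dx":0,"dy":0,"dz":0,"roll":0,"fingers":1},{"dx":0,"dy":0,"dz":0,"roll":0,"fingers":1}]'
python3 -m crank '[{"dx":0,"dy":0,"dz":-0.005,"roll":0,"fingers":1},{"dx":0,"dy":0,"dz":-0.015,"roll":0,"fingers":1},{"dx":0,"dy":0,"dz":-0.03,"roll":0,"fingers":1},{"dx":0,"dy":0,"dz":-0.05,"roll":0,"fingers":1},{"dx":0,"dy":0,"dz":-0.075,"roll":0,"fingers":1},{"dx":0,"dy":0,"dz":-0.1,"roll":0,"fingers":1},{"dx":0,"dy":0,"dz":-0.12,"roll":0,"fingers":1},{"dx":0,"dy":0,"dz":-0.13,"roll":0,"fingers":1},{"dx":0,"dy":0,"dz":-0.13,"roll":0,"fingers":1},{"dx":0,"dy":0,"dz":-0.13,"roll":0,"fingers":1}]'
python3 - <<'E'
from h import *
s=arm.sense();im,d=camera("wrist");W=cloud("wrist",d,s)
cv2.imwrite("pics/w4.png",im[:,:,::-1])
for o in outline_of("wrist","tray_center"):
    P=W[o["region"]];P=P[~np.isnan(P[:,0])];t=P[(P[:,2]>.1)&(P[:,2]<.112)]
    print(o["conf"],o["bbox"],np.percentile(P[:,2],[5,50,98]),cv2.minAreaRect(t[:,:2].astype(np.float32)*1000))
E
```

```text
time: 10.15
eef_pos: [0.6065, 0.2403, 0.0743]
tool_rot: [[0.977, -0.213, 0.0], [-0.213, -0.977, 0.0], [-0.0, -0.0, -1.0]]
force: [-0.6, 0.1, 0.8]
opening: 0.0854
grip_force: 0.0
time: 11.15
eef_pos: [0.606, 0.2401, 0.204]
tool_rot: [[0.977, -0.213, -0.001], [-0.213, -0.977, -0.0], [-0.001, 0.0, -1.0]]
force: [0.5, -0.1, -0.6]
opening: 0.0854
grip_force: 0.0
0.81 [245.5, 147.1, 316.5, 264.3] [0.06781835 0.06975037 0.10636749] ((607.9219970703125, 239.96322631835938), (55.99626541137695, 90.21302032470703), 77.65956115722656)
```

View pics/w4.png

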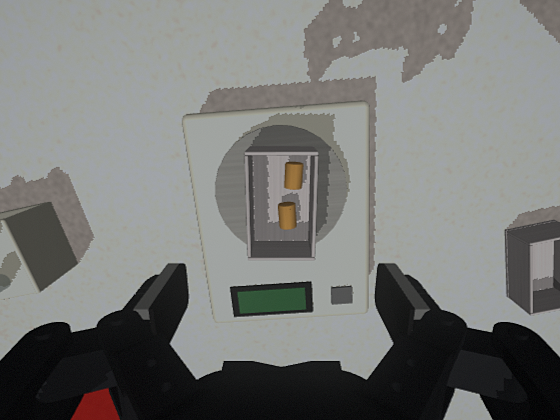

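The tray stands at (281,204) in the middle of the pan, with the samples inside at (293,175) and (287,215). Its measured centre is (0.608, 0.240), and the gripper is clear.

```bash
python3 -c "
from bench import ticket
print(ticket.hand_in())"
```

```text
the job is handed in; nothing more can be done
None
```

The tray is standing in the middle of the balance's pan, measured within about 2 mm of its centre, with both samples inside and the gripper clear; I handed the job in at about 11 s, but no verdict came back.

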